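# Fit the backup battery and close the cover of an access controller

## Robot

A 6-joint arm with a two-finger parallel gripper is mounted at the origin on a cart in front of the work surface, level with it; the furniture and walls round the work are solid. World frame = base frame: x ahead of the robot, y to its left, z up, the work surface at z = 0. Lengths are in mm, angles in degrees, forces in N, time in s.
With the tool pointing down it reaches from about 300 to 850 mm from the base axis. Payload 4.2 kg.
Tool frame: the origin (TCP) lies midway between the tips of the shut fingers; the grasp point (between the pads) lies 19 mm behind it; z points along the fingers, y is the line along which they close (so a half turn about z gives the same grasp; the last joint's range is limited). The gripper opens to 91 mm and grips with 3 to 60 N. Pads are 32 mm wide; open, the fingers measure 118 mm over their backs; the gripper's body (76 mm by 178 mm) begins 60 mm behind the grasp point.
Start: joints at [74.714, 18.312, 89.639, -0, 72.044, -1.146], TCP at [140.475, 557.593, 213.976] pointing down, gripper open.
Joint ranges: [-177.97, 177.97], [-48.28, 115.42], [12.27, 149.76], [-77.06, 257.06], [2.81, 150.46], [-146.56, 146.56]. Speed limits (degrees/s): [147.25, 147.25, 180, 180, 180, 180].

## Interface

Orientations are given as [roll, pitch, yaw] about the fixed x, y, z axes, in that order (R = Rz(yaw) Ry(pitch) Rx(roll)).
In Python, from workcell import state, grab_frame, camera_model, workorder gives the robot as it stands.
- The arm moves only by the tool carry_out, never from a script. Its argument "commands" is a list of rows, each a list of 7 numbers: the turn, a rotation vector about the tool's x, y, z in degrees, then the shift along the tool's x, y, z in mm, then the opening, from -1 (shut) to 1 (fully open). In form: [[ax, ay, az, dx, dy, dz, hand], ...]. A call has 1 to 20 rows; each row is the pose to reach, as a shift and turn from the pose commanded when the call began, along the tool's axes at that moment; what a row does not reach only later rows make up. A row lasts 1/10 s, in which the tool goes at most 50 mm and 8.59 degrees, less where a joint would pass 70% of its speed; a pose out of reach is approached as far as the arm can. A call with a gripper value outside its range is refused whole. The fingers move at their own pace and stop on an object; "force" is the grip in N (left out, the last holds). Time passes only in rows, so rows that repeat a pose let the fingers close. It gives the time, the measured TCP pose, the force, the opening and the grip force at its end, in the units of the state.
- state(): the state, without advancing time (a new reading comes with each control period).
- grab_frame(name): name is "side" or "top" or "wrist"; returns the picture (420x560x3 uint8, red, green, blue); there is no depth.
- camera_model(name): a dict with "fx", "fy", "cx", "cy" (pixels), "origin" and "rotation" of the camera in the world; the wrist camera has in their place "mount" (4x4, takes a point from camera to tool coordinates, whose origin is the TCP and whose axes are the flange's). Camera axes: x right, y up, looking along -z (the intrinsics and any distortion apply to the point x, -y, -z); pixel columns grow to the right and rows downward; lengths in mm; the calibration is good to about 2 mm. A picture is of the moment at which its call begins: read the wrist's pose just before it. camera_model takes no time and is no camera call.
- workorder.job_done(): hands the job in; it is judged then, once.
The state is a dict: "time_s": time; "qpos": joint angles; "qvel": joint speeds; "effort": joint torques, N m; "ee_pos": TCP position; "ee_rot": TCP orientation; "force": force on the tool from outside, world axes, zero at the start; "torque": the same for the moment, N m; "gripper_width": finger opening in mm; "gripper_force": force on a finger pad.
Only numpy, scipy, OpenCV 4.12 (cv2) and the standard library are available. Lean on these libraries where they do the work, as an engineer would, in place of code of your own. Each camera call takes 0.05 s, during which the arm holds its last target. There are 200 camera calls.

## Task

Finish assembling the door-access controller that is screwed to the test board: set the backup battery upright and flat on the floor of its bay between the two black stops, terminals towards the circuit board. Then put the loose cover on: tilt it to slip its tongue under the keeper, and press the other end down until the sprung catch snaps over its ledge and the cover sits level on the rim all round. Leave the file, screwdriver, pliers and caliper lying where they are.

Things in the scene. Friction and masses are not known exactly. Their poses are not given: they have to be found in the camera images.
- controller: Fixed plywood test board 240 x 100 x 12 mm with the open grey steel base of the controller on it. Origin: centre of the board's underside; x along its length to the keeper end, z up. In mm: base x +-92, y +-32, floor z 15, rim z 36; the rim's inner edges y +-24; circuit board x 27..85, up to z 34. Its -x end has the catch between two fixed posts (x -112..-101.5, y +-13..20, tops z 47).
- cover: Loose light-grey plastic cover, shell open below, 184 x 64 x 46 mm, walls 3 mm, 0.19 kg; gripped across its 64 mm width. Origin: centre of its underside, x along its length to the tongue, z up. In mm: tongue x 92..103, y +-18, z 0..4; ledge for the catch at the other end x -100..-92, y +-17, z 0..5.
- battery: Loose dark sealed battery, 97 x 43 x 52 mm, about 0.45 kg, with two flat brass terminals 5 mm high on top at its +x end (x 38..44, y +-13 mm). Origin: centre of its underside, x along its length to the terminals, z up. Bottom edges bevelled 2 mm.
- battery_bay (a point): Point on the base's floor where the centre of the battery's underside belongs, (-32, 0, 15 mm) of the controller, axes as the controller. Two black stop bars 15 mm high stand at x +-51 mm from here (2.5 mm play each way); the rim 21 mm above the floor leaves the same play in y.
- battery_terminals (a point): Point on top of the battery between its terminals, (41, 0, 52 mm) of the battery.
- keeper_mouth (a point): Point on the shelf for the tongue right below the front edge of the keeper's lip, (97, 0, 36 mm) of the controller, axes as the controller. The slot under the lip is 6 mm high, 39 mm wide and 8.5 mm deep to its back wall; the lip's top is 15 mm above the shelf. The shelf is level with the rim and begins 13 mm before the lip.
- cover_seat (a point): Where the seated cover's origin belongs, (0, 0, 36 mm) of the controller, at rim height, axes as the controller; play about 2 mm in x and y. Four ribs 4 mm high on the long rims (y +-24..27, x +-32..68 mm) then stand inside the cover's skirt with 1.8 mm play.
- cover_tongue (a point): Middle of the lower front edge of the cover's tongue, (103, 0, 0 mm) of the cover.
- cover_press (a point): Point on the cover's top at the ledge end, with thumb ridges, (-77, 0, 46 mm) of the cover; the place to press.
- controller_catch (a joint): Sprung steel catch at the base's -x end; slides out along the controller's -x: 0 home, 0.009 m fully back, spring 2 to 5 N. In controller mm: nose tip x -95, underside z 42.6; the slope above it (to x -106 at z 62) lets the cover's ledge push it back about 5 mm from above, then it snaps over the ledge.
- file_flat: bystander: needle file 205 mm long lying on the bench
- screwdriver_yellow: bystander: screwdriver with yellow handle, 144 mm, lying on the bench
- pliers: bystander: pliers, 176 mm, lying behind the work
- caliper: bystander: digital caliper, 238 mm, lying behind the work

How it is judged (in metres and radians):
On the way:
1. the battery stands flat on the floor of its bay between the stops, terminals towards the circuit board, and has been let go (horizontal distance between battery and battery_bay below 0.006 m and z of battery in the frame of battery_bay below 0.003 m and x of battery_terminals in the frame of battery_bay above 0.03 m and angle between battery's own z axis and vertical below 0.04 rad and contact force between the fingers and battery below 0.3 N), for 0.2 s.
At the end, for the whole second after the job is handed in: Battery flat on its bay's floor (3 mm, 0.04 rad), within 6 mm of the middle, terminals to the circuit board; cover on the rim within 6 mm sideways, 2 mm in height and level to 0.02 rad, tongue 2 mm or more under the lip, catch home (within 2 mm); both at rest, tools not moved over 30 mm (horizontal distance between battery and battery_bay below 0.006 m and z of battery in the frame of battery_bay below 0.003 m and x of battery_terminals in the frame of battery_bay above 0.03 m and angle between battery's own z axis and vertical below 0.04 rad and horizontal distance between cover and cover_seat below 0.006 m and z of cover in the frame of cover_seat between -0.002 and 0.002 m and angle between cover's own z axis and vertical below 0.02 rad and x of cover_tongue in the frame of keeper_mouth above 0.002 m and z of cover_tongue in the frame of keeper_mouth below 0.003 m and value of joint controller_catch below 0.002 m and linear speed of each of cover, battery below 0.01 m/s); the robot touches nothing.
It fails at once if the file, the screwdriver, the pliers or the caliper is pushed more than 30 mm away (distance of any of file_flat, screwdriver_yellow, pliers, caliper from where it was at the start of the episode above 0.03 m).
It also fails if it takes over 69 s, if anything falls off the work surface, if the arm or the gripper's body presses on something with over 40 N, if the wrist force passes 120 N, or if a joint passes its speed limit or range.

## Working session

There is one attempt and no reset: what is moved stays moved. The work goes in short steps, Python scripts to look and compute and a tool call to move; the robot and the scene stay as the last step left them, time stands still between calls to the robot, and variables do not carry over. Pictures are saved under pics/ and viewed, at most 11 in all, crops included, and the job is handed in when it is done.

Besides the shell and the picture viewer there is one more tool, called as name(argument=value, ...) on one line, values as JSON. carry_out: Moves the arm, as the interface text tells. Its arguments: {"type":"object","properties":{"commands":{"type":"array"},"force":{"type":"number"}},"required":["commands"]}

```bash
mkdir -p pics; ls; python3 - <<'E'
from workcell import *
import cv2
for n in("side","top","wrist"):
    cv2.imwrite(f"pics/{n}0.png",grab_frame(n)[:,:,::-1])
    print(n,camera_model(n))
print(state())
E
```

```text
pics
side {'fx': 399.2243067726123, 'fy': 399.2243067726123, 'cx': 275.9912285976059, 'cy': 210.09239936581298, 'origin': array([411.67646743, 631.32344158, 619.12941949]), 'rotation': array([ 4.97914629e+01, -7.19316222e-02, -1.67370746e+02])}
top {'fx': 392.8911483459015, 'fy': 392.8911483459015, 'cx': 279.59683081522536, 'cy': 203.17233187155105, 'origin': array([435.88446245,  14.55351535, 982.21769967]), 'rotation': array([  8.47133354,  -1.40909836, -90.40969139])}
wrist {'fx': 296.3480528595709, 'fy': 296.3480528595709, 'cx': 281.2172143524829, 'cy': 213.17725168218027, 'mount': array([[-2.76080348e-04,  9.67464431e-01,  2.53006916e-01,
         7.19117469e+01],
       [ 9.99999624e-01,  5.91060187e-05,  8.65182965e-04,
         1.05012647e+00],
       [ 8.22079513e-04,  2.53007059e-01, -9.67464083e-01,
        -1.70042890e+02],
       [ 0.00000000e+00,  0.00000000e+00,  0.00000000e+00,
         1.00000000e+00]])}
{'time_s': 0.15, 'qpos': array([ 7.47125488e+01,  1.83440587e+01,  8.96887282e+01, -2.43121809e-03,
        7.20441138e+01, -1.14573235e+00]), 'qvel': array([ 0.03120152, -0.04827275, -0.213424  ,  0.03341495,  0.04283217,
        0.01466524]), 'effort': array([ 9.58433411e-04, -4.12771869e+01, -2.32155097e+01,  7.29710329e-02,
        4.35014593e-02, -1.10578626e-04]), 'ee_pos': array([140.39845071, 557.21737327, 213.31606933]), 'ee_rot': array([-1.79923068e+02,  7.73667309e-04,  1.65859033e+02]), 'force': array([-0.26194608, -0.33465127,  0.09009492]), 'torque': array([0.02394071, 0.03186076, 0.05713701]), 'gripper_force': 0.0, 'gripper_width': 91.0907836127488}
```

View pics/top0.png

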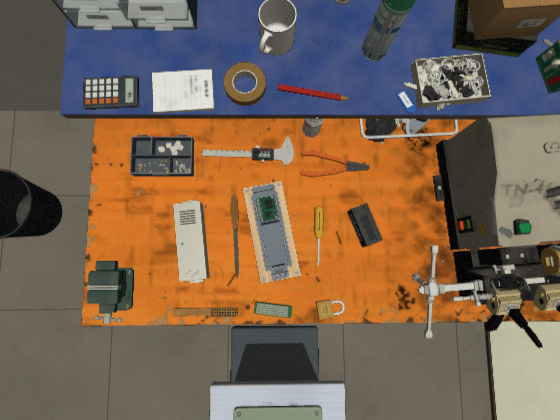

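View pics/side0.png

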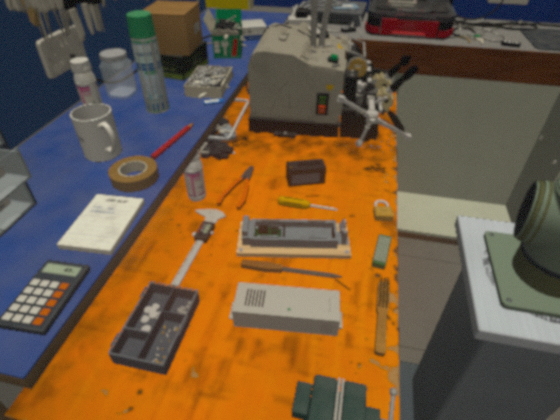

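```bash
cat >h.py <<'E'
import numpy as np,cv2
from workcell import *
from scipy.spatial.transform import Rotation as R
def pose(n,st=None):
    m=camera_model(n)
    if n!="wrist": return m,R.from_euler('xyz',m['rotation'],degrees=True).as_matrix(),np.array(m['origin'])
    st=st or state(); T=R.from_euler('xyz',st['ee_rot'],degrees=True).as_matrix(); M=m['mount']
    return m,T@M[:3,:3],np.array(st['ee_pos'])+T@M[:3,3]
def px2w(P,u,v,z):
    m,r,o=P; d=r@np.array([(u-m['cx'])/m['fx'],-(v-m['cy'])/m['fy'],-1]); return o+d*(z-o[2])/d[2]
def w2px(P,X):
    m,r,o=P; p=(np.atleast_2d(X)-o)@r; return np.c_[m['cx']+m['fx']*p[:,0]/-p[:,2],m['cy']-m['fy']*p[:,1]/-p[:,2]]
E
python3 - <<'E'
import cv2
a=cv2.imread('pics/top0.png')[170:300,165:395]
b=cv2.imread('pics/side0.png')[150:340,220:370]
a=cv2.resize(a,None,fx=3.4,fy=3.4,interpolation=3)
cv2.imwrite('pics/a.png',a)
E
```

```text
(no output)
```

View pics/a.png

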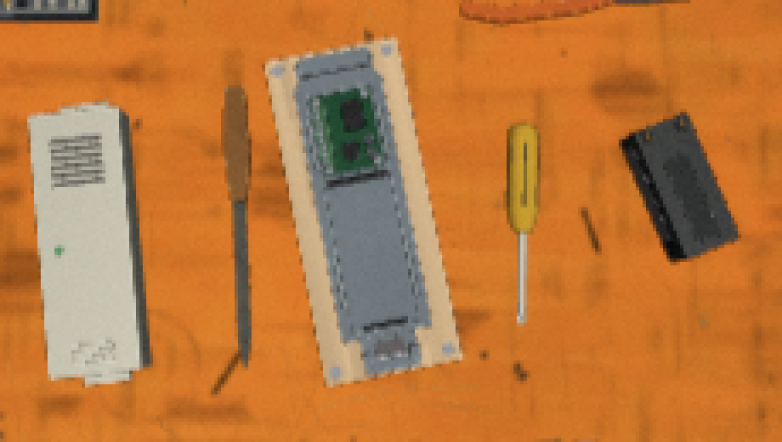

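```bash
cat >>h.py <<'E'
from scipy.optimize import least_squares
def fit(P,obj,px,x0=None,z=None):
    """obj local points (n,3); planar pose x,y,yaw with base height z"""
    obj=np.array(obj,float);px=np.array(px,float)
    def W(p): return obj@R.from_euler('z',p[2],degrees=True).as_matrix().T+[p[0],p[1],z or 0]
    s=least_squares(lambda p:(w2px(P,W(p))-px).ravel(),x0,loss='soft_l1')
    return s.x.round(2),(w2px(P,W(s.x))-px).round(1).tolist()
E
python3 - <<'E'
from h import *
P=pose("top"); f=lambda L:[(165+a/3.4,170+b/3.4) for a,b in L]
print(fit(P,[(120,50,12),(120,-50,12),(-120,-50,12),(-120,50,12)],f([(266,63),(394,40),(461,358),(329,385)]),[450,0,10]))
print(fit(P,[(48.5,21.5,52),(48.5,-21.5,52),(-48.5,-21.5,52),(-48.5,21.5,52)],f([(632,135),(690,112),(738,237),(682,260)]),[450,-230,20]))
print(fit(P,[(92,32,46),(92,-32,46),(-92,-32,46),(-92,32,46)],f([(28,117),(120,107),(143,367),(48,380)]),[450,200,5]))
E
```

```text
(array([510.08,  10.13,  11.19]), [[-0.8, -0.2], [0.7, -1.1], [0.8, 0.2], [-0.7, 0.8]])
(array([ 521.99, -216.73,   19.5 ]), [[-0.0, -1.1], [-0.6, -0.3], [0.4, 0.9], [0.2, 0.3]])
(array([485.94, 203.17,   6.25]), [[0.1, -0.3], [-0.2, -0.4], [-0.1, 0.6], [0.3, 0.1]])
```

carry_out(commands=[[0,0,155,-485,-453,24,1],[0,0,155,-485,-453,24,1],[0,0,155,-485,-453,24,1],[0,0,155,-485,-453,24,1],[0,0,155,-485,-453,24,1],[0,0,155,-485,-453,24,1],[0,0,155,-485,-453,24,1],[0,0,155,-485,-453,24,1],[0,0,155,-485,-453,24,1],[0,0,155,-485,-453,24,1],[0,0,155,-485,-453,24,1],[0,0,155,-485,-453,24,1],[0,0,155,-485,-453,24,1],[0,0,155,-485,-453,24,1],[0,0,155,-485,-453,24,1],[0,0,155,-485,-453,24,1],[0,0,155,-485,-453,24,1],[0,0,155,-485,-453,24,1],[0,0,155,-485,-453,24,1],[0,0,155,-485,-453,24,1]])

```text
time_s: 2.15
ee_pos: [500.0, -0.2, 189.8]
ee_rot: [-180.0, 0.0, 11.0]
force: [0.8, 0.1, -0.1]
gripper_width: 91.2
gripper_force: 0.0
```

```bash
python3 - <<'E'
from h import *
import json
s=state(); a=grab_frame("wrist"); cv2.imwrite("pics/w1.png",a[:,:,::-1])
P=pose("wrist",s); json.dump([list(s['ee_pos']),list(s['ee_rot'])],open('w1.json','w'))
print(s['time_s'],s['ee_pos'],s['ee_rot'],s['qpos'].round(1),s['qvel'].round(2))
for x in [(510,10,12),(522,-217,52),(486,203,46)]: print(w2px(P,x))
b=cv2.resize(a[60:380,175:425],None,fx=1.8,fy=1.8,interpolation=2) # board crop
cv2.imwrite("pics/w1c.png",b[:,:,::-1])
E
```

```text
2.15 [ 4.99995927e+02 -1.52403540e-01  1.89782920e+02] [-1.79990949e+02  1.88522099e-02  1.10309935e+01] [ -1.3  12.6 101.4   0.   66.1  77.6] [ 0.1  -0.15 -0.16 -0.06  0.    0.14]
[[275.33486429 187.01098029]]
[[482.68957349 222.09537146]]
[[ 92.17517696 180.02059671]]
```

View pics/w1.png

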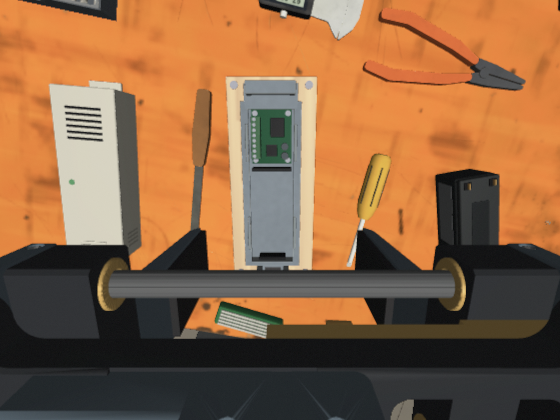

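```bash
python3 - <<'E'
import cv2,numpy as np
a=cv2.imread('pics/w1.png'); k=2.9
r=lambda c:cv2.resize(c,None,fx=k,fy=k,interpolation=cv2.INTER_CUBIC)
A=r(a[70:275,222:322]);B=r(a[160:250,428:513]);C=r(a[75:190,45:145])
o=np.zeros((600,800,3),np.uint8)
o[:A.shape[0],:A.shape[1]]=A; o[:B.shape[0],300:300+B.shape[1]]=B; o[262:262+C.shape[0],300:300+C.shape[1]]=C
cv2.imwrite('pics/w1d.png',o)
E
```

```text
(no output)
```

View pics/w1d.png

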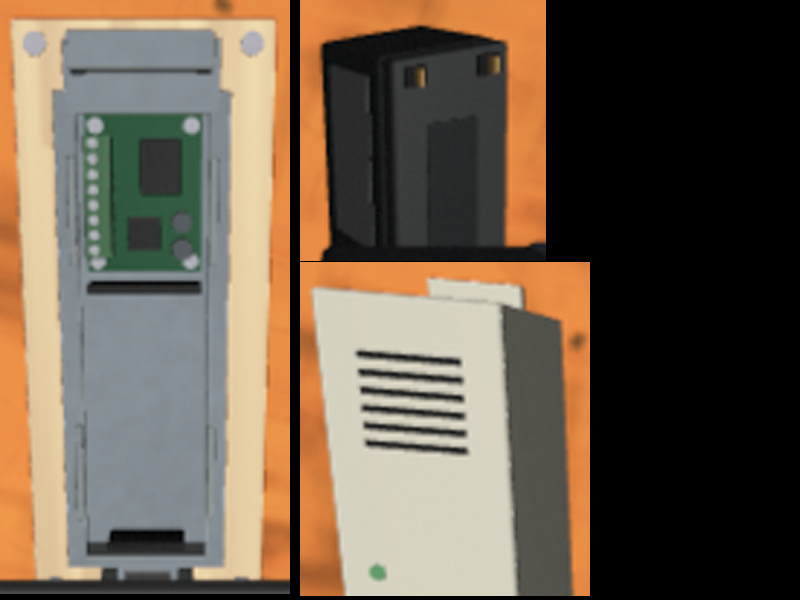

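```bash
cat >>h.py <<'E'
def fit2(P,pts,lines,x0):
    """pts: (local,px); lines: (local y, z, px) = point on a long edge"""
    def W(p,l): return R.from_euler('z',p[2],degrees=True).apply(l)+[p[0],p[1],0]
    def f(p):
        r=[]
        for l,q in pts: r+=list((w2px(P,W(p,l))-q).ravel())
        for y,z,q in lines:
            a,b=w2px(P,W(p,np.array([(-40,y,z),(40,y,z)],float))); d=(b-a)/np.hypot(*(b-a)); e=np.array(q)-a
            r.append(d[0]*e[1]-d[1]*e[0])
        return np.array(r)
    s=least_squares(f,x0); return s.x.round(2),s.fun.round(1)
E
python3 - <<'E'
from h import *
import json
p,o=json.load(open('w1.json')); P=pose("wrist",dict(ee_pos=p,ee_rot=o))
k=2.9
A=lambda x,y:(222+x/k,70+y/k); B=lambda x,y:(428+(x-300)/k,160+y/k); C=lambda x,y:(45+(x-300)/k,75+(y-262)/k)
print(fit2(P,[((120,50,12.),A(12,19)),((120,-50,12.),A(276,19)),((92,32,36.),A(55,92)),((92,-32,36.),A(232,92)),((-92,32,36.),A(68,566)),((-92,-32,36.),A(222,566))],[(50,12,A(38,570)),(-50,12,A(260,570))],[510,10,11]))
print(fit2(P,[((48.5,21.5,52.),B(386,58)),((48.5,-21.5,52.),B(506,43))],[(21.5,52,B(392,248)),(-21.5,52,B(503,248))],[522,-217,19]))
print(fit2(P,[((92,32,46.),C(313,288)),((92,-32,46.),C(500,306))],[(32,46,C(345,595)),(-32,46,C(517,595))],[486,203,6]))
E
```

```text
(array([510.48,  13.51,  10.95]), array([-0.6, -0.4,  0.8, -0.3, -0.8, -0.5,  0.4, -0.4, -0. ,  1.1,  0.9,
        1.1,  1.4, -0.6]))
(array([ 521.76, -212.39,   20.65]), array([ 0. ,  0.9,  0.5, -0.9,  0.9, -0.3]))
(array([485.64, 205.98,   6.21]), array([-0.6,  0.2,  0.7, -0.2,  0.3, -0.3]))
```

carry_out(commands=[[0,0,-9,-19.4,214.5,60,1],[0,0,-9,-19.4,214.5,60,1],[0,0,-9,-19.4,214.5,60,1],[0,0,-9,-19.4,214.5,60,1],[0,0,-9,-19.4,214.5,90,1],[0,0,-9,-19.4,214.5,125,1],[0,0,-9,-19.4,214.5,150,1],[0,0,-9,-19.4,214.5,160,1],[0,0,-9,-19.4,214.5,160.5,1],[0,0,-9,-19.4,214.5,160.5,-0.2],[0,0,-9,-19.4,214.5,160.5,-0.2],[0,0,-9,-19.4,214.5,160.5,-0.4],[0,0,-9,-19.4,214.5,160.5,-0.6],[0,0,-9,-19.4,214.5,160.5,-0.8],[0,0,-9,-19.4,214.5,160.5,-0.8]], force=30)

```text
time_s: 3.7
ee_pos: [521.6, -214.5, 29.7]
ee_rot: [180.0, -0.0, 19.9]
force: [0.1, 1.1, -0.0]
gripper_width: 46.2
gripper_force: 0.0
```

carry_out(commands=[[0,0,0,0,0,0,-0.8],[0,0,0,0,0,0,-0.8],[0,0,0,0,0,0,-0.8],[0,0,0,0,0,-5,-0.8],[0,0,0,0,0,-20,-0.8],[0,0,0,0,0,-40,-0.8],[0,0,0,0,0,-60,-0.8],[0,0,0,0,0,-70,-0.8],[0,0,0,0,0,-70,-0.8],[0,0,0,0,0,-70,-0.8]])

```text
time_s: 4.7
ee_pos: [520.7, -214.0, 98.5]
ee_rot: [-179.9, 0.1, 19.9]
force: [0.1, 0.3, -5.7]
gripper_width: 43.1
gripper_force: 29.8
```

```bash
python3 - <<'E'
from h import *
import json
s=state(); a=grab_frame("wrist")
P=pose("wrist",s); json.dump([list(s['ee_pos']),list(s['ee_rot'])],open('w2.json','w'))
print(s['time_s'],s['ee_pos'],s['ee_rot'],s['force'],s['gripper_width'])
T=R.from_euler('xyz',s['ee_rot'],degrees=True)
X=lambda l:T.apply(l)+s['ee_pos']   # battery top ~23 mm behind tip => tool z -23
for l in [(48.5,-21.5,-23),(48.5,21.5,-23)]: print(w2px(P,X(l)))
c=w2px(P,X((45,0,-23)))[0]; u,v=int(c[0])-66,int(c[1])-50
print(u,v)
cv2.imwrite("pics/w2.png",a[:,:,::-1])
cv2.imwrite("pics/w2c.png",cv2.resize(a[v:v+100,u:u+132,::-1],None,fx=6,fy=6,interpolation=2))
E
```

```text
4.7 [ 520.66702162 -214.0402745    98.45617392] [-1.79909403e+02  8.07971055e-02  1.98600758e+01] [ 0.09576112  0.31213036 -5.69366801] 43.13499601933886
[[240.56396853 182.33663452]]
[[326.68042707 182.30504967]]
217 139
```

View pics/w2c.png

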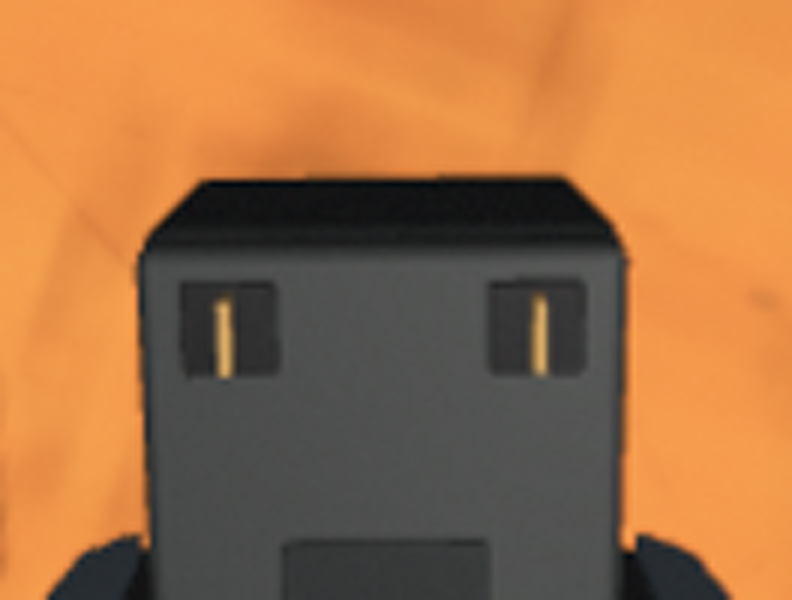

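```bash
python3 - <<'E'
from h import *
import json
p,o=json.load(open('w2.json')); P=pose("wrist",dict(ee_pos=p,ee_rot=o)); T=R.from_euler('xyz',o,degrees=True)
zt=p[2]+23; 
for n,q,z in [('L',(240.3,180.7),zt),('R',(321.2,180.3),zt),('tL',(217+225/6,195.3),zt+5),('tR',(217+541/6,194.8),zt+5)]:
    print(n,T.inv().apply(px2w(P,*q,z)-p).round(1))
# move to above bay, controller (510.5,11.8,11)
c=np.array([510.5,11.8]); y=np.radians(11); b=c-32*np.array([np.cos(y),np.sin(y)]); print(b, T.inv().apply([*(b-p[:2]),0]))
E
```

```text
L [ 49.3 -21.6 -23. ]
R [ 49.5  18.7 -23.1]
tL [ 42.9 -14.2 -28. ]
tR [ 43.2  11.4 -28.1]
[479.08793013   5.69411215] [  35.54288985 -220.79093077    0.29899492]
```

carry_out(commands=[[0,0,1,3,-15,-5,-0.8],[0,0,3,8,-45,-8,-0.8],[0,0,4.5,14,-85,-8,-0.8],[0,0,6,20,-125,-8,-0.8],[0,0,7.5,26,-165,-8,-0.8],[0,0,8.5,31,-200,-8,-0.8],[0,0,8.9,34,-216,-8,-0.8],[0,0,8.9,34,-220.8,-8,-0.8],[0,0,8.9,34,-220.8,-8,-0.8],[0,0,8.9,34,-220.8,-8,-0.8],[0,0,8.9,34,-220.8,-8,-0.8]])

```text
time_s: 5.85
ee_pos: [478.6, 3.8, 107.2]
ee_rot: [180.0, 0.0, 10.9]
force: [-0.2, 0.3, -5.3]
gripper_width: 42.6
gripper_force: 29.8
```

```bash
python3 - <<'E'
from h import *
import json
s=state(); a=grab_frame("wrist"); t=grab_frame("side")
P=pose("wrist",s); json.dump([list(s['ee_pos']),list(s['ee_rot'])],open('w3.json','w'))
print(s['time_s'],s['ee_pos'],s['ee_rot'],s['gripper_width'])
cv2.imwrite("pics/w3.png",a[:,:,::-1]); cv2.imwrite("pics/s3.png",t[:,:,::-1])
cv2.imwrite("pics/w3c.png",cv2.resize(a[60:220,215:350,::-1],None,fx=3.75,fy=3.75,interpolation=2))
E
```

```text
5.85 [478.62995746   3.80939362 107.21611822] [1.79992808e+02 1.42339282e-02 1.08885373e+01] 42.575977278638874
```

View pics/w3c.png

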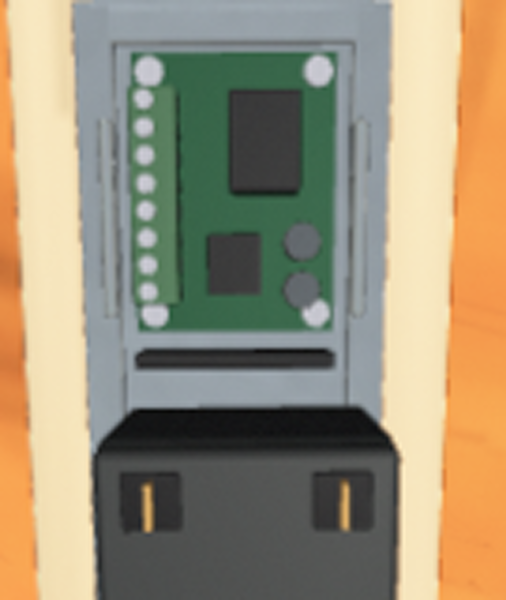

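```bash
python3 - <<'E'
from h import *
import json
p,o=json.load(open('w3.json')); P=pose("wrist",dict(ee_pos=p,ee_rot=o)); T=R.from_euler('xyz',o,degrees=True)
A=lambda x,y:(215+x/3.75,60+y/3.75)
L=[(24,36,A(113,45)),(24,36,A(125,400)),(-24,36,A(354,42)),(-24,36,A(345,400)),(32,36,A(76,20)),(32,36,A(97,445)),(-32,36,A(390,20)),(-32,36,A(384,410)),(50,12,A(8,40)),(50,12,A(38,560)),(-50,12,A(467,20)),(-50,12,A(441,560))]
Q=[((68,25.5,40.),A(104,120)),((68,-25.5,40.),A(365,120)),((32,25.5,40.),A(111,317)),((32,-25.5,40.),A(358,317))]
c,r=fit2(P,Q,L,[510,12,11]); print(c,r)
# drop-in: battery far edge + terminals in tool coords
for n,q,z in [('L',A(98,458),p[2]+23),('R',A(397,455),p[2]+23),('tL',A(148,506),p[2]+28),('tR',A(346,504),p[2]+28)]: print(n,T.inv().apply(px2w(P,*q,z)-p).round(1))
b=R.from_euler('z',c[2],degrees=True).apply([-32,0,0])+[c[0],c[1],0]
print(b,'bay in tool',T.inv().apply(b-[p[0],p[1],0]))
E
```

```text
[510.69  13.54  11.18] [ 0.7  1.7 -0.7  1.3  0.6 -1.5  0.2 -1.8 -0.2 -0.1 -0.1 -0.9  0.9  1.8
 -1.4 -0.3  0.3  0.6  0.8 -0.4]
L [ 48.4 -21.2 -23. ]
R [ 48.8  18.6 -23. ]
tL [ 42.9 -14.2 -28. ]
tR [ 43.2  11.5 -28. ]
[479.29726732   7.33545851   0.        ] bay in tool [ 1.32136600e+00 -3.33652925e+00 -7.47104775e-04]
```

carry_out(commands=[[0,0,-0.3,0,-1.6,8,-0.8],[0,0,-0.3,0,-1.6,20,-0.8],[0,0,-0.3,0,-1.6,32,-0.8],[0,0,-0.3,0,-1.6,38,-0.8],[0,0,-0.3,0,-1.6,42,-0.8],[0,0,-0.3,0,-1.6,46,-0.8],[0,0,-0.3,0,-1.6,48,-0.8],[0,0,-0.3,0,-1.6,48,-0.8]])

```text
time_s: 6.75
ee_pos: [478.2, 6.3, 59.4]
ee_rot: [-180.0, -0.0, 11.3]
force: [-1.0, 1.1, -4.8]
gripper_width: 43.2
gripper_force: 29.8
```

carry_out(commands=[[0,0,0,0,0,3,-0.8],[0,0,0,0,0,6,-0.8],[0,0,0,0,0,9,-0.8],[0,0,0,0,0,11,-0.8],[0,0,0,0,0,13,-0.8],[0,0,0,0,0,14.5,-0.8],[0,0,0,0,0,14.5,-0.8]])

```text
time_s: 7.45
ee_pos: [478.2, 6.3, 44.8]
ee_rot: [-180.0, 0.0, 11.3]
force: [0.0, 0.2, -4.9]
gripper_width: 42.9
gripper_force: 29.8
```

carry_out(commands=[[0,0,0,0,0,0.5,-0.8],[0,0,0,0,0,1,-0.8],[0,0,0,0,0,1.5,-0.8],[0,0,0,0,0,1.5,-0.8]])

```text
time_s: 7.85
ee_pos: [478.2, 6.3, 44.6]
ee_rot: [180.0, -0.0, 11.3]
force: [-2.7, 0.6, 6.6]
gripper_width: 42.9
gripper_force: 29.8
```

carry_out(commands=[[0,0,0,0,0,0,0.5],[0,0,0,0,0,0,0.5],[0,0,0,0,0,0,0.5],[0,0,0,0,0,-10,0.5],[0,0,0,0,0,-40,0.5],[0,0,0,0,0,-80,0.5],[0,0,0,-20,0,-90,1],[0,0,0,-40,0,-90,1],[0,0,0,-40,0,-90,1],[0,0,0,-40,0,-90,1]])

```text
time_s: 8.85
ee_pos: [439.5, -1.5, 134.1]
ee_rot: [180.0, -0.1, 11.2]
force: [0.6, 0.0, -0.4]
gripper_width: 90.8
gripper_force: 0.0
```

```bash
python3 - <<'E'
from h import *
import json
s=state(); a=grab_frame("wrist")
P=pose("wrist",s); json.dump([list(s['ee_pos']),list(s['ee_rot'])],open('w4.json','w'))
print(s['time_s'],s['ee_pos'],s['ee_rot'],s['gripper_width'])
cv2.imwrite("pics/w4.png",a[:,:,::-1])
cv2.imwrite("pics/w4c.png",cv2.resize(a[50:245,180:380,::-1],None,fx=3,fy=3,interpolation=2))
E
```

```text
8.85 [439.47831913  -1.50938603 134.05460222] [ 1.79984660e+02 -1.08200747e-01  1.12439568e+01] 90.8129082328906
```

View pics/w4c.png

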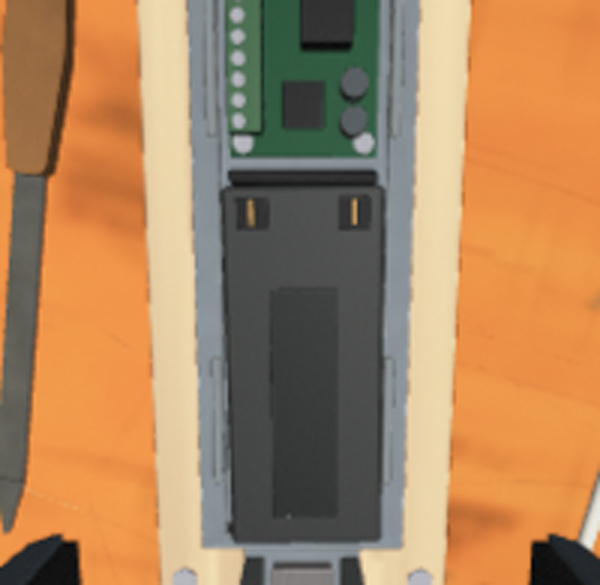

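```bash
python3 - <<'E'
from h import *
import json
p,o=json.load(open('w4.json')); P=pose("wrist",dict(ee_pos=p,ee_rot=o)); T=R.from_euler('xyz',o,degrees=True)
A=lambda x,y:(180+x/3,50+y/3)
# battery top at z 67
print('bat',fit2(P,[((48.5,21.5,67.),A(222,187)),((48.5,-21.5,67.),A(384,187)),((-48.5,21.5,67.),A(232,540)),((-48.5,-21.5,67.),A(380,540))],[],[478,6,11]))
L=[(32,36,A(187,10)),(32,36,A(202,545)),(-32,36,A(417,10)),(-32,36,A(404,545)),(50,12,A(138,10)),(50,12,A(162,570)),(-50,12,A(471,10)),(-50,12,A(446,570))]
Q=[((-92,32,36.),A(202,547)),((-92,-32,36.),A(404,547)),((32,25.5,40.),A(211,136)),((32,-25.5,40.),A(394,136)),((-32,25.5,40.),A(216,358)),((-32,-25.5,40.),A(390,358)),((-68,25.5,40.),A(217,482)),((-68,-25.5,40.),A(389,482))]
c,r=fit2(P,Q,L,[510,12,11]); print('ctl',c,r)
print('bay',R.from_euler('z',c[2],degrees=True).apply([-32,0,0])[:2]+c[:2])
p,o=json.load(open('w1.json'))
E
```

```text
bat (array([479.37,   7.3 ,  11.65]), array([-1.3, -1.5,  1.4, -2. , -1. ,  2.4,  0.8,  2. ]))
ctl [510.68  13.89  11.24] [ 0.1  1.2  0.   1.1  0.1 -1.7  0.3 -1.7  0.3  1.4 -0.2  1.4  1.  -0.6
 -0.9 -0.6  0.4 -0.1 -1.  -0.1  1.   0.9  0.1 -0.3]
bay [479.29378192   7.65258753]
```

carry_out(commands=[[0,0,5,86,-193,0,0.8],[0,0,5,86,-193,0,0.8],[0,0,5,86,-193,0,0.8],[0,0,5,86,-193,0,0.8],[0,0,5,86,-193,0,0.8],[0,0,5,86,-193,40,0.8],[0,0,5,86,-193,60,0.8],[0,0,5,86,-193,60,0.8]])

```text
time_s: 9.7
ee_pos: [483.6, 203.7, 70.3]
ee_rot: [179.9, 0.4, 6.3]
force: [-0.7, -0.2, -0.0]
gripper_width: 82.2
gripper_force: 0.0
```

```bash
python3 - <<'E'
from h import *
import json
s=state(); a=grab_frame("wrist")
P=pose("wrist",s); json.dump([list(s['ee_pos']),list(s['ee_rot'])],open('w5.json','w'))
print(s['time_s'],s['ee_pos'],s['ee_rot'],s['gripper_width'])
cv2.imwrite("pics/w5.png",a[:,:,::-1])
cv2.imwrite("pics/w5c.png",cv2.resize(a[40:240,150:410,::-1],None,fx=3,fy=3,interpolation=2))
E
```

```text
9.7 [483.62031964 203.65463826  70.34035097] [179.87992517   0.40776694   6.27381943] 82.24482555946946
```

View pics/w5c.png

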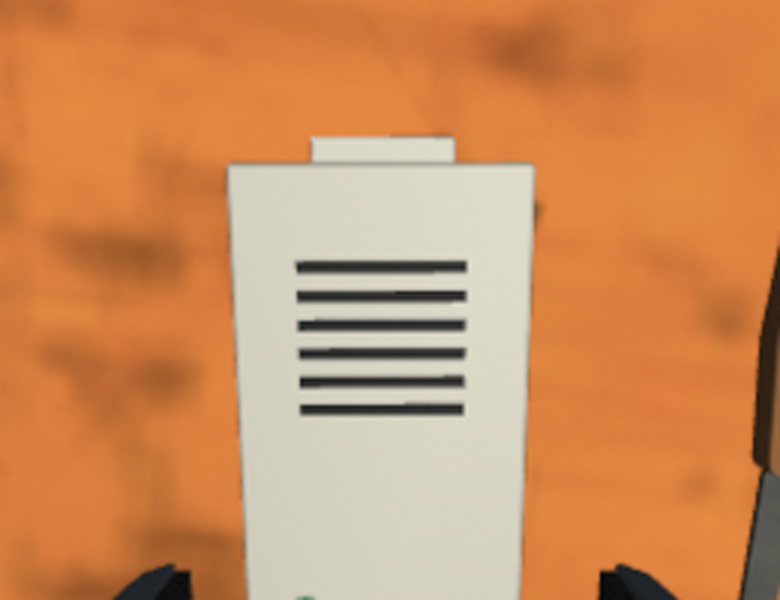

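```bash
python3 - <<'E'
from h import *
import json
p,o=json.load(open('w5.json')); P=pose("wrist",dict(ee_pos=p,ee_rot=o))
A=lambda x,y:(150+x/3,40+y/3)
print(fit2(P,[((92,32,46.),A(228,164)),((92,-32,46.),A(535,164)),((103,18,4.),A(311,137)),((103,-18,4.),A(455,137))],[(32,46,A(247,590)),(-32,46,A(520,590))],[486,204,6]))
E
```

```text
(array([486.09, 207.36,   6.33]), array([-1.2, -0. ,  1.2, -0.1, -0.3,  0.2,  0.4,  0.1,  0.7, -0.7]))
```

carry_out(commands=[[0,0,0,0,0,20,0.8],[0,0,0,0,0,40,0.8],[0,0,0,0,0,52,0.8],[0,0,0,0,0,55,0.8],[0,0,0,0,0,55,0.8],[0,0,0,0,0,55,0.2],[0,0,0,0,0,55,0.2],[0,0,0,0,0,55,0],[0,0,0,0,0,55,0],[0,0,0,0,0,55,0],[0,0,0,0,0,55,0]], force=25)

```text
time_s: 10.85
ee_pos: [486.2, 204.9, 19.3]
ee_rot: [-180.0, -0.1, 6.3]
force: [-0.2, 0.2, 5.9]
gripper_width: 63.9
gripper_force: 25.0
```

carry_out(commands=[[0,0,0,0,0,-5,0],[0,0,0,0,0,-25,0],[0,0,0,0,0,-55,0],[0,0,0,0,0,-80,0],[0,0,-0.5,-0.5,15,-92,0],[0,0,-1.5,-1.5,45,-92,0],[0,0,-2.5,-2.5,85,-92,0],[0,0,-3.5,-3.5,125,-92,0],[0,0,-4.5,-4,160,-92,0],[0,0,-4.9,-4.6,185,-92,0],[0,0,-4.9,-4.6,194.5,-92,0],[0,0,-4.9,-4.6,194.5,-92,0],[0,0,-4.9,-4.6,194.5,-92,0],[0,0,-4.9,-4.6,194.5,-92,0]], force=35)

```text
time_s: 12.25
ee_pos: [502.0, 11.9, 110.3]
ee_rot: [-180.0, 0.0, 11.2]
force: [0.6, 0.4, -1.5]
gripper_width: 63.6
gripper_force: 35.0
```

```bash
python3 - <<'E'
from h import *
import json
s=state(); a=grab_frame("wrist")
P=pose("wrist",s); json.dump([list(s['ee_pos']),list(s['ee_rot'])],open('w6.json','w'))
print(s['time_s'],s['ee_pos'],s['ee_rot'],s['gripper_width'],s['force'])
cv2.imwrite("pics/w6.png",a[:,:,::-1])
cv2.imwrite("pics/w6c.png",cv2.resize(a[40:220,170:390,::-1],None,fx=3.3,fy=3.3,interpolation=2))
E
```

```text
12.25 [502.02301547  11.8571171  110.34265055] [-1.79970786e+02  1.40832568e-02  1.12324875e+01] 63.620114371128075 [ 0.56973836  0.42713736 -1.53116765]
```

View pics/w6c.png

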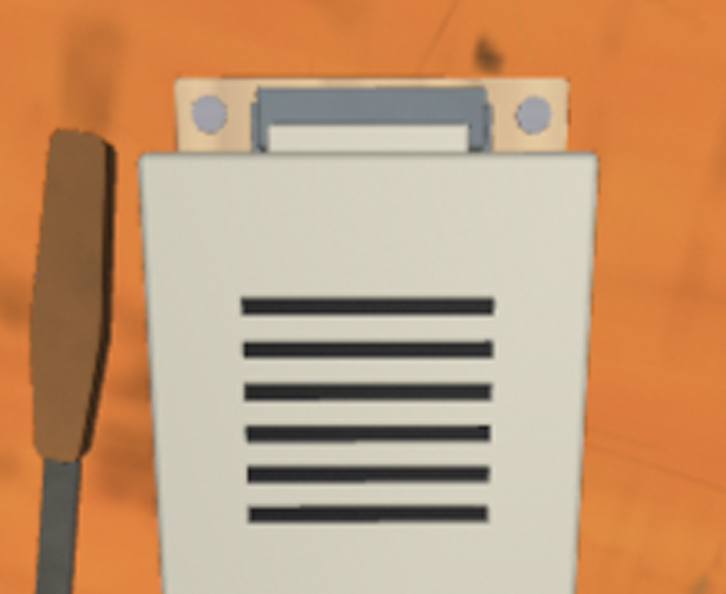

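```bash
python3 - <<'E'
from h import *
import json
p,o=json.load(open('w6.json')); P=pose("wrist",dict(ee_pos=p,ee_rot=o)); T=R.from_euler('xyz',o,degrees=True)
A=lambda x,y:(170+x/3.3,40+y/3.3)
t=lambda q,z:T.inv().apply(px2w(P,*q,z)-p).round(1)[:2]
zb=p[2]-19.3
print('cover corners',t(A(139,156),zb+46),t(A(597,156),zb+46),'tongue',t(A(268,125),zb+4),t(A(467,125),zb+4))
print('board',t(A(176,80),12),t(A(568,80),12),'lip far',t(A(257,87),51),t(A(486,87),51))
c=np.array([510.6,12.6,0]);print('C in tool (model)',T.inv().apply(c-[p[0],p[1],0]))
E
```

```text
cover corners [ 91.9 -32.2] [91.9 30.2] tongue [103.1 -18.5] [103.1  16.4]
board [127.9 -48.9] [127.9  49.3] lip far [118.3 -24.7] [118.3  24.4]
C in tool (model) [ 8.55739752e+00  9.42061343e-01 -2.58373280e-03]
```

carry_out(commands=[[0,-3,0,0.5,0.9,0,0],[0,-6,0,0.5,0.9,5,0],[0,-9,0,0.5,0.9,15,0],[0,-9,0,0.5,0.9,25,0],[0,-9,0,0.5,0.9,32,0],[0,-9,0,0.5,0.9,36,0],[0,-9,0,0.5,0.9,36,0],[0,-9,0,0.5,0.9,36,0]])

```text
time_s: 13.1
ee_pos: [502.7, 9.9, 74.8]
ee_rot: [180.0, 9.0, 11.2]
force: [0.0, 0.0, -2.0]
gripper_width: 63.9
gripper_force: 35.0
```

carry_out(commands=[[0,0,0,0.2,-1,1,0],[0,0,0,0.3,-1,2,0],[0,0,0,0.4,-1,2.5,0],[0,0,0,0.5,-1,3,0],[0,0,0,0.55,-1,3.5,0],[0,0,0,0.55,-1,3.5,0]])

```text
time_s: 13.7
ee_pos: [502.7, 10.9, 71.3]
ee_rot: [-180.0, 9.0, 11.2]
force: [-1.5, 0.0, 0.7]
gripper_width: 63.8
gripper_force: 35.0
```

carry_out(commands=[[0,0,0,0.9,0,-0.7,0],[0,0,0,2.4,0,-0.9,0],[0,0,0,3.9,0,-1.1,0],[0,0,0,5.4,0,-1.3,0],[0,0,0,6.9,0,-1.6,0],[0,0,0,7.9,0,-1.7,0],[0,0,0,8.9,0,-1.9,0],[0,0,0,8.9,0,-1.9,0]])

```text
time_s: 14.5
ee_pos: [511.9, 12.7, 71.3]
ee_rot: [-180.0, 9.0, 11.2]
force: [-1.1, -0.4, -0.7]
gripper_width: 63.5
gripper_force: 35.0
```

carry_out(commands=[[0,0,0,1,0,-0.2,0],[0,0,0,2,0,-0.3,0],[0,0,0,2.5,0,-0.4,0],[0,0,0,2.5,0,-0.4,0]])

```text
time_s: 14.9
ee_pos: [514.2, 13.2, 71.4]
ee_rot: [-180.0, 9.0, 11.2]
force: [-1.3, -0.9, -0.0]
gripper_width: 64.0
gripper_force: 35.0
```

carry_out(commands=[[0,1,0,-0.3,0,1.8,0],[0,2,0,-0.6,0,3.6,0],[0,3,0,-0.9,0,5.4,0],[0,4,0,-1.1,0,7.2,0],[0,4,0,-1.1,0,7.2,0]])

```text
time_s: 15.4
ee_pos: [511.1, 12.7, 64.4]
ee_rot: [-180.0, 5.0, 11.1]
force: [-0.8, 0.1, -0.7]
gripper_width: 63.7
gripper_force: 35.0
```

carry_out(commands=[[0,0.7,0,-0.2,0,1.3,0],[0,1.4,0,-0.4,0,2.5,0],[0,2,0,-0.6,0,3.6,0],[0,2,0,-0.6,0,3.6,0]])

```text
time_s: 15.8
ee_pos: [511.5, 12.6, 61.1]
ee_rot: [180.0, 2.9, 11.2]
force: [3.8, 0.4, -1.0]
gripper_width: 63.9
gripper_force: 35.0
```

carry_out(commands=[[0,0.7,0,-0.2,0,1.3,0],[0,1.4,0,-0.4,0,2.6,0],[0,2.1,0,-0.6,0,3.9,0],[0,2.8,0,-0.8,0,5.1,0],[0,3.1,0,-0.9,0,5.7,0],[0,3.1,0,-0.9,0,5.7,0]])

```text
time_s: 16.4
ee_pos: [509.2, 12.3, 55.3]
ee_rot: [-180.0, -0.1, 11.1]
force: [-0.4, -0.0, 2.7]
gripper_width: 63.8
gripper_force: 35.0
```

carry_out(commands=[[0,0,0,0,0,0,0.3],[0,0,0,0,0,0,0.5],[0,0,0,0,0,0,0.6],[0,0,0,0,0,-15,0.6],[0,0,0,0,0,-45,0.6],[0,0,0,-20,0,-60,0],[0,0,0,-55,0,-60,-0.5],[0,0,0,-76,0,-60,-1],[0,0,0,-76,0,-60,-1],[0,0,0,-76,0,-60,-1],[0,0,0,-76,0,-50,-1],[0,0,0,-76,0,-40,-1],[0,0,0,-76,0,-35,-1],[0,0,0,-76,0,-35,-1]])

```text
time_s: 17.8
ee_pos: [434.6, -2.3, 88.7]
ee_rot: [-180.0, 0.1, 11.2]
force: [-1.1, 0.5, 0.3]
gripper_width: 3.7
gripper_force: 0.0
```

carry_out(commands=[[0,0,0,0,0,3,-1],[0,0,0,0,0,5,-1],[0,0,0,0,0,6,-1],[0,0,0,0,0,7,-1],[0,0,0,0,0,7.5,-1],[0,0,0,0,0,8,-1],[0,0,0,0,0,8,-1]])

```text
time_s: 18.5
ee_pos: [435.3, -2.4, 82.3]
ee_rot: [-180.0, -0.1, 11.2]
force: [-0.0, 0.3, 1.5]
gripper_width: 0.6
gripper_force: 0.6
```

carry_out(commands=[[0,0,0,0,0,0.7,-1],[0,0,0,0,0,1.4,-1],[0,0,0,0,0,2,-1],[0,0,0,0,0,2,-1]])

```text
time_s: 18.9
ee_pos: [435.3, -2.4, 82.2]
ee_rot: [180.0, -0.1, 11.2]
force: [-5.6, 0.2, 19.6]
gripper_width: 0.7
gripper_force: 9.6
```

carry_out(commands=[[0,0,0,0,0,-5,-1],[0,0,0,0,0,-40,-1],[0,0,0,-30,0,-80,-1],[0,0,0,-80,0,-90,-1],[0,0,0,-80,0,-90,-1],[0,0,0,-80,0,-90,-1]])

```text
time_s: 19.5
ee_pos: [356.2, -18.0, 170.4]
ee_rot: [180.0, -0.2, 11.1]
force: [0.1, -0.7, 0.4]
gripper_width: 0.2
gripper_force: 0.0
```

```bash
python3 - <<'E'
from h import *
s=state(); a=grab_frame("wrist"); t=grab_frame("side"); P=pose("wrist",s)
print(s['time_s'],s['ee_pos'],s['force'])
r=R.from_euler('z',11.2,degrees=True)
for x in [(-92,32,82),(-92,-32,82),(92,32,82),(92,-32,82),(-100,0,41)]: print(x,w2px(P,r.apply([x[0]-1,x[1],0])+[510.4,12.5,x[2]]).round(0))
W=cv2.resize(a[40:260,190:380],None,fx=2.2,fy=2.2,interpolation=2); S=cv2.resize(t[200:270,225:365],None,fx=2.7,fy=2.7,interpolation=2)
o=np.zeros((490,800,3),np.uint8); o[:W.shape[0],:W.shape[1]]=W; o[:S.shape[0],420:420+S.shape[1]]=S
cv2.imwrite("pics/end.png",o[:,:,::-1])
E
```

```text
19.5 [356.17702539 -17.98174945 170.43194545] [ 0.07982495 -0.73562563  0.40002249]
(-92, 32, 82) [[245. 144.]]
(-92, -32, 82) [[320. 144.]]
(92, 32, 82) [[ 236. -128.]]
(92, -32, 82) [[ 328. -128.]]
(-100, 0, 41) [[282. 151.]]
```

View pics/end.png

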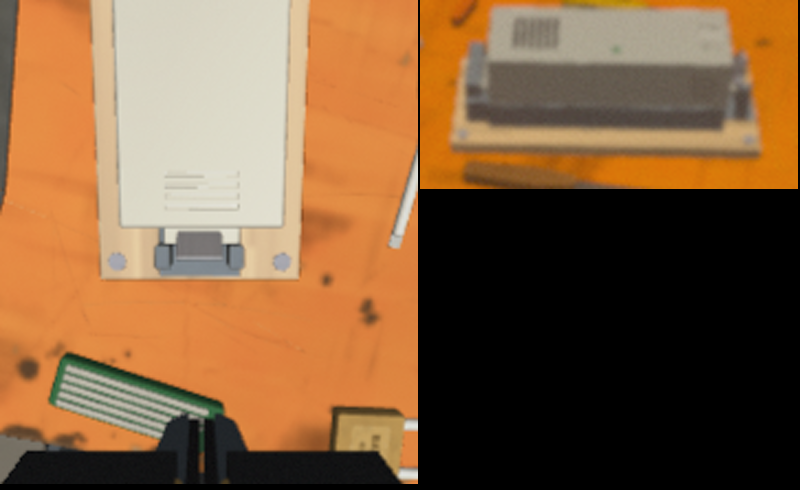

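The battery is covered. The cover sits level and aligned on the base, with its end at about (202,227) in the crop. The catch nose overlaps the ledge at about (200,245), and the tongue is under the keeper. The gripper is clear of everything, so I'm handing the job in.

```bash
python3 -c "
from workcell import *
print(workorder.job_done())"
```

```text
the job is handed in; nothing more can be done
None
```

I set the battery in its bay with its terminals towards the circuit board and put the cover on. It looks level with the catch over its ledge, it held firm under a 20 N press, and no tools were touched. I handed the job in at about 20 s but got no verdict back.

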